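# Walk the heat sink round to face the cooling fence

## Task

With the fingertips, push the heavy black heat sink round on the bench by its corners until one of its two long copper faces is square to the blue pad on the fence, and only then push it up until that face sits flush against the pad, wholly within the pad's width. Do not drag it along the pad while it is still plainly crooked, never grip, tip or lift it or touch its delicate fins, push it steadily without striking it, and leave the jar, the capacitor and the battery where they are. Finish clear of everything.

Things in the scene. Friction and masses are not known exactly. Their poses are not given: they have to be found in the camera images.
- heatsink: the heavy heat sink (0.6 to 0.95 kg), a solid upright-sided block 95 mm (its x) by 130 mm (its y, the long way) by 38 mm high, loose on the bench; black with a 6 mm copper plate along the whole of each of its two long sides (its +x and -x faces, both alike, either may end against the pad). It slides and turns freely on the flat bench (friction) and stays where it is left. Origin: centre of its underside; z up. Push low on its sides, 10 to 35 mm above the bench.
- fins: the eight thin grey fins standing on top of the heat sink and fixed to it, from 38 to 52 mm above the bench, covering 66 mm (x) by 104 mm (y) in the middle of its top; not to be touched. Same origin and axes as the heat sink.
- fence: the fixed aluminium fence with a blue pad (190 mm wide, 38 mm high) on the front of a 260 mm long bar; pad and bar together 21 mm thick, with a 5 mm high foot behind reaching 66 mm back. Origin: on the bench, under the middle of the pad's front face. Its y runs along the face, its x points away from the robot side into the fence, so the heat sink stands at negative x in this frame; z up.
- flux: bystander: amber jar with a white lid, 36 mm across, 65 mm high, standing on the bench; origin at the centre of its underside
- capacitor: bystander: blue cylindrical capacitor, 35 mm across, 50 mm high, standing; origin at the centre of its underside
- battery: bystander: yellow battery pack 40 (x) by 60 (y) by 20 mm, lying flat; origin at the centre of its underside
Mind the look-alikes: they are no part of the job. Of the things like the heatsink, leave any that is brown, red or yellow; of the rest the larger one is meant.

How it is judged:
By the outcome, as a careful person would: the job done as asked, in the order asked, and still so for the second after the job is handed in, with the robot touching nothing.
It also fails if it takes over 67 s, if anything falls off the work surface, if the arm or the gripper's body presses on something with over 40 N, if the wrist force passes 120 N, or if a joint passes its speed limit or range.

## Robot

A 7-joint arm with a two-finger parallel gripper is mounted at the origin on the work surface. World frame = base frame: x ahead of the robot, y to its left, z up, the work surface at z = 0. Lengths are in m, angles in rad, forces in N, time in s.
With the tool pointing down it reaches from about 0.4 to 0.85 m from the base axis. Payload 4.5 kg.
Tool frame: the origin (TCP) lies at the very end of the fingers, on their centre line; the grasp point (between the pads) lies 19 mm behind it (tcp_to_grasp is the z of the grasp point in the tool frame, in m); z points along the fingers, y is the line along which they close (so a half turn about z gives the same grasp; the last joint's range is limited). The gripper opens to 88 mm and grips with 3 to 60 N. Pads are 18 mm wide; open, the fingers measure 123 mm over their backs; the gripper's body (75 mm by 187 mm) begins 45 mm behind the grasp point.
Start: joints at [-1.221, 0.689, -0.195, 1.565, 0.157, 0.902, -0.215], TCP at [0.194, 0.594, 0.239] pointing down, gripper open.
Joint ranges: [-3.01, 3.01], [-0.46, 2.08], [-1.47, 1.51], [0.13, 2.56], [-1, 4.14], [0.04, 2.09], [-2.66, 2.66]. Speed limits (rad/s): [2.57, 2.57, 3.14, 3.14, 3.14, 3.14, 3.14].

## Interface

Orientations are given as a unit quaternion [x, y, z, w].
In Python, from plant import * gives the robot as it stands. The module is installed in compiled form; this text tells all that it offers.
- The arm moves only by the shell command python3 -m jog 'ROWS' [OPENING] [FORCE]. ROWS is JSON, a list that holds one entry, the list of rows, each a list of 6 numbers: the shift along the tool's x, y, z in m, then the turn, a rotation vector about the tool's x, y, z in rad. In form: [[[dx, dy, dz, ax, ay, az], ...]]. A call has 1 to 12 rows; each row shifts and turns the commanded pose from where the row before left it, along the tool's axes as they then stand; what a row does not reach is not made up. A row lasts 1/8 s, in which the tool goes at most 62.5 mm and 10.7 degrees, less where a joint would pass 70% of its speed; a pose out of reach is approached as far as the arm can. A call with a gripper value outside its range is refused whole. OPENING is the finger opening in m, from 0 to 0.0881, set as the call begins (- or left out, the last holds). The fingers move at their own pace and stop on an object; FORCE is the grip in N (left out, the last holds). Time passes only in rows, so rows that do not move let the fingers close. It gives the time, the measured TCP pose, the force, the opening and the grip force at its end, in the units of the state.
- get_state(): the state, without advancing time (a new reading comes with each control period).
- snapshot(name): name is "side" or "top" or "wrist"; returns a dict with "frame" (400x640x3 uint8, red, green, blue), "mtx" (3x3 intrinsics, pixels), "xyz" and "orientation" of the camera in the world; the wrist camera has in their place "mount" (4x4, takes a point from camera to tool coordinates, whose origin is the TCP and whose axes are the flange's). Camera axes: x right, y down, z forward; pixel columns grow to the right and rows downward; lengths in m; the calibration is good to about 2 mm. A picture is of the moment at which its call begins: read the wrist's pose just before it. There is no depth.
- finish_job(): hands the job in; it is judged then, once.
The state is a dict: "clock": time; "q": joint angles; "qd": joint speeds; "joint_torque": joint torques, N m; "tool_pos": TCP position; "eef_rot": TCP orientation; "contact_force": force on the tool from outside, world axes, zero at the start; "moment": the same for the moment, N m; "opening": opening from 0.0 (shut) to 1.0 (fully open); "finger_force": force on a finger pad.
Only numpy, scipy, OpenCV 4.12 (cv2) and the standard library are available. Lean on these libraries where they do the work, as an engineer would, in place of code of your own. Each camera call takes 0.05 s, during which the arm holds its last target. There are 200 camera calls.

## Working session

There is one attempt and no reset: what is moved stays moved. The work goes in short steps, Python scripts to look and compute and a shell command to move; the robot and the scene stay as the last step left them, time stands still between calls to the robot, and variables do not carry over. Pictures are saved under pics/ and viewed, at most 10 in all, crops included, and the job is handed in when it is done.

```bash
mkdir -p pics; python3 - <<'E'
from plant import *
import cv2,numpy as np
for n in ("top","side"):
    s=snapshot(n); cv2.imwrite(f"pics/{n}0.png",s["frame"][:,:,::-1]); print(n,np.round(s["mtx"],1).tolist(),s["xyz"],s["orientation"])
s=get_state(); print(s["clock"],s["tool_pos"],s["eef_rot"],s["opening"],s["contact_force"])
E
```

```text
top [[496.1, 0.0, 323.1], [0.0, 496.1, 205.2], [0.0, 0.0, 1.0]] [0.46528134 0.00676086 1.17792721] [ 0.71427226 -0.69889809  0.03220147 -0.01787899]
side [[433.9, 0.0, 324.5], [0.0, 433.9, 201.1], [0.0, 0.0, 1.0]] [ 0.2663121  -0.72352187  0.91891033] [ 0.91584385 -0.17412375  0.07669454 -0.35359427]
0.1 [0.19397117 0.59353713 0.237989  ] [ 1.57206463e-01  9.87565415e-01 -8.20501990e-04 -7.34714461e-05] 0.9980968366611448 [-0.2831207   0.09597685  0.17214275]
```

View pics/top0.png

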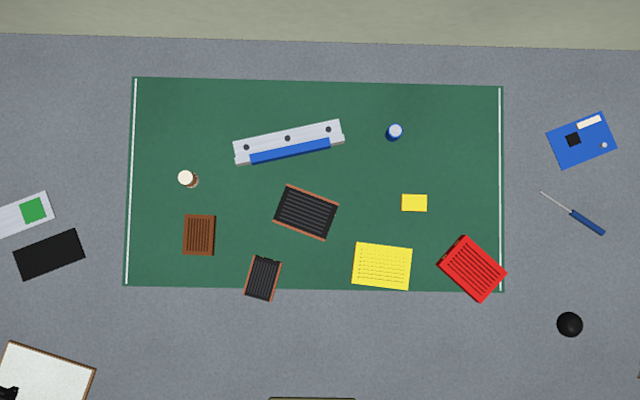

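View pics/side0.png

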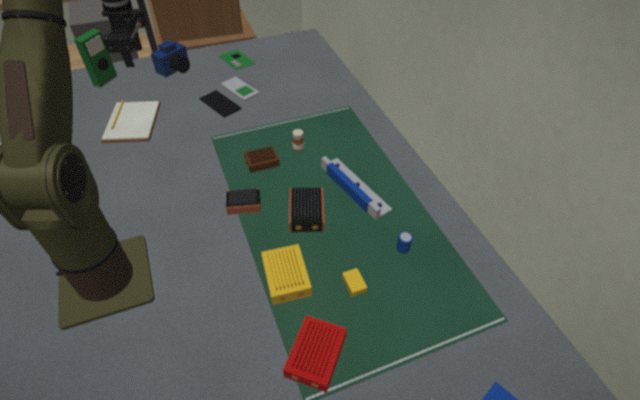

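Candidates for the heat sink (top view): large black/copper (306,212), small black (263,278), brown (199,235), yellow (382,266), red (472,269). By the description the target is the large black one at (306,212). The pad is at about (290,151), the jar at (188,178), the capacitor at (395,131) and the battery at (414,203).

```bash
cat > h.py <<'E'
from plant import *
import cv2,numpy as np
from scipy.spatial.transform import Rotation as R
def cast(s,px,z):
    px=np.atleast_2d(np.array(px,float)); K=s["mtx"]
    d=np.c_[(px-[K[0,2],K[1,2]])/[K[0,0],K[1,1]],np.ones(len(px))]@R.from_quat(s["orientation"]).as_matrix().T
    c=np.array(s["xyz"]); return (c+d*((z-c[2])/d[:,2])[:,None])[:,:2]
def blob(m,near):
    cs,_=cv2.findContours(m.astype(np.uint8),cv2.RETR_EXTERNAL,cv2.CHAIN_APPROX_NONE)
    cs=[c for c in cs if cv2.contourArea(c)>60]
    return min(cs,key=lambda c:np.hypot(*(c[:,0].mean(0)-near)))[:,0]
def rect(P):
    (c,wh,a)=cv2.minAreaRect((P*1000).astype(np.float32)); return np.round(c,1),np.round(wh,1),round(a,1),np.round(cv2.boxPoints((c,wh,a)),0).tolist()
def masks(s):
    hsv=cv2.cvtColor(s["frame"],cv2.COLOR_RGB2HSV); h,S,v=[hsv[:,:,i].astype(int) for i in range(3)]
    return h,S,v
E
python3 - <<'E'
from h import *
s=snapshot("top"); h,S,v=masks(s)
for p in [(306,212),(290,151),(188,178),(193,180),(395,131),(414,203),(283,187),(315,238),(250,200),(300,200)]: print(p,h[p[1],p[0]],S[p[1],p[0]],v[p[1],p[0]])
hs=~((h>65)&(h<95)&(S>70)); hs=cv2.morphologyEx(hs.astype(np.uint8),cv2.MORPH_OPEN,np.ones((3,3)))
for nm,m,n,z in [("hs",hs,(306,212),.038),("pad",(h>100)&(h<125)&(S>120),(290,151),.038),("cap",(h>95)&(h<125)&(S>100),(395,131),.05),("flux",hs,(190,180),.0325),("bat",(h>20)&(h<35)&(S>100),(414,203),.02),("fence",hs,(288,142),.038)]:
    c=blob(m,n); print(nm,len(c),rect(cast(s,c,z)))
cv2.imwrite("pics/crop.png",cv2.resize(s["frame"][110:260,170:440,::-1],None,fx=2.9,fy=2.9,interpolation=cv2.INTER_CUBIC))
E
```

```text
(306, 212) 15 15 33
(290, 151) 109 189 202
(188, 178) 22 19 239
(193, 180) 14 65 106
(395, 131) 107 17 214
(414, 203) 28 167 240
(283, 187) 77 108 118
(315, 238) 13 106 151
(250, 200) 76 105 117
(300, 200) 120 10 53
hs 2076 (array([566.8, -22.1]), array([ 936. , 1516.9]), 1.8, [[75.0, 721.0], [123.0, -795.0], [1058.0, -765.0], [1011.0, 751.0]])
pad 176 (array([670.9,  64. ]), array([ 26.9, 188.8]), 13.9, [[635.0, 152.0], [680.0, -31.0], [707.0, -24.0], [661.0, 159.0]])
cap 48 (array([ 718.7, -174.5]), array([34.4, 44.9]), 46.3, [[691.0, -171.0], [723.0, -202.0], [747.0, -178.0], [714.0, -147.0]])
flux 2076 (array([567.3, -22.3]), array([ 940.5, 1524.2]), 1.8, [[73.0, 725.0], [121.0, -799.0], [1061.0, -769.0], [1013.0, 754.0]])
bat 82 (array([ 558.8, -228.3]), array([40.1, 59.5]), 1.3, [[538.0, -199.0], [539.0, -259.0], [580.0, -258.0], [578.0, -198.0]])
fence 2076 (array([566.8, -22.1]), array([ 936. , 1516.9]), 1.8, [[75.0, 721.0], [123.0, -795.0], [1058.0, -765.0], [1011.0, 751.0]])
```

View pics/crop.png

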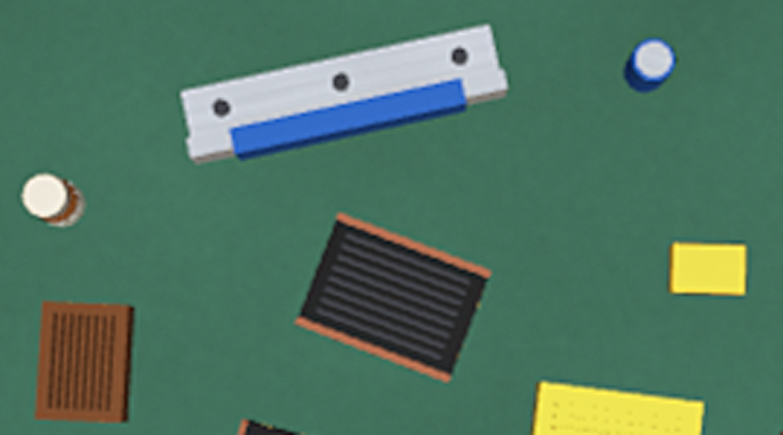

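The crop confirms the target: black body, two copper long sides, fins on top. Now an exact fit of the block and pad.

```bash
cat >> h.py <<'E'
def hsrect(s,near,r=70):
    h,S,v=masks(s); m=~((h>60)&(h<95)&(S>60)); x,y=near
    k=np.zeros_like(m); k[max(0,y-r):y+r,max(0,x-r):x+r]=1
    m=cv2.morphologyEx((m&k).astype(np.uint8),cv2.MORPH_OPEN,np.ones((3,3)))
    return blob(m,near)
E
python3 - <<'E'
from h import *
s=snapshot("top"); h,S,v=masks(s)
c=hsrect(s,(306,212),46); print("hs",rect(cast(s,c,.038)))
c=hsrect(s,(190,180),22); print("flux",rect(cast(s,c,.0325)))
for nm,n in (("small",(263,278)),("brown",(199,235))):
    print(nm,rect(cast(s,hsrect(s,n,32),.025)))
# copper
m=(h<18)&(S>70)&(v>90)
for n in ((313,194),(300,231)):
    print("cu",rect(cast(s,blob(m,n),.038)))
m=(h>100)&(h<125)&(S>120); c=blob(m,(290,151)); xs=np.unique(c[:,0]);
low=np.array([(x,c[c[:,0]==x,1].max()+.5) for x in xs[4:-4]]); P=cast(s,low,0.0)
for _ in range(3):
    f=np.polyfit(P[:,1],P[:,0],1); e=abs(np.polyval(f,P[:,1])-P[:,0]); P=P[e<.003]
ends=cast(s,[[xs[0],0],[xs[-1]+1,0]],0); 
print("pad line x=",f,"yaw",np.degrees(np.arctan(-f[0])),xs[0],xs[-1],low[[0,-1]],P[[0,-1]])
E
```

```text
hs (array([530. ,  25.2]), array([131.,  98.]), 70.2, [[462.0, -20.0], [554.0, -53.0], [598.0, 70.0], [506.0, 103.0]])
flux (array([602.1, 298.2]), array([51.8, 36.8]), 61.6, [[574.0, 284.0], [606.0, 267.0], [631.0, 312.0], [598.0, 330.0]])
small (array([367.4, 119.4]), array([123.1, 144.7]), 1.0, [[305.0, 191.0], [307.0, 46.0], [430.0, 48.0], [428.0, 193.0]])
brown (array([473.3, 270.3]), array([74.2, 95.5]), 88.8, [[425.0, 234.0], [520.0, 232.0], [522.0, 306.0], [426.0, 308.0]])
cu (array([570.9,  10.4]), array([129.4,   7. ]), 70.1, [[546.0, -49.0], [552.0, -52.0], [596.0, 70.0], [590.0, 72.0]])
cu (array([488.1,  40.3]), array([128.6,   7.1]), 70.2, [[463.0, -19.0], [470.0, -21.0], [513.0, 100.0], [507.0, 102.0]])
pad line x= [-0.2466284   0.67991956] yaw 13.854284704070155 249 330 [[253.  164.5]
 [326.  148.5]] [[ 0.64267691  0.15308971]
 [ 0.68562479 -0.02041818]]
```

```bash
python3 -m jog '[[[0,0,0,0,0,-0.1114],[0,0,0,0,0,-0.1114],[0,0,0,0,0,-0.1114],[0,0,0,0,0,-0.1114],[0,0,0,0,0,-0.1114],[-0.02,-0.041,0,0,0,0],[-0.02,-0.041,0,0,0,0],[-0.02,-0.041,0,0,0,0],[-0.02,-0.041,0,0,0,0],[-0.02,-0.041,0,0,0,0],[-0.02,-0.041,0,0,0,0],[-0.02,-0.041,0,0,0,0]]]' 0 20
python3 -m jog '[[[0.007,-0.0436,0,0,0,0],[0.007,-0.0436,0,0,0,0],[0.007,-0.0436,0,0,0,0],[0.007,-0.0436,0,0,0,0],[0.007,-0.0436,0.02,0,0,0],[0.007,-0.0436,0.02,0,0,0],[0.007,-0.0436,0.02,0,0,0],[0.007,-0.0436,0.02,0,0,0],[0,0,0,0,0,0]]]'
```

```text
clock: 1.7
tool_pos: [0.3995, 0.3476, 0.2387]
eef_rot: [-0.12, 0.993, 0.0, 0.0]
contact_force: [0.4, 0.2, -0.1]
opening: 0.008
finger_force: 0.0
clock: 2.82
tool_pos: [0.4264, -0.007, 0.1575]
eef_rot: [-0.117, 0.993, -0.001, -0.002]
contact_force: [-0.5, -0.2, 0.7]
opening: 0.006
finger_force: 0.0
```

```bash
python3 -m jog '[[[0,0.005,0.02,0,0,0],[0,0,0.02,0,0,0],[0,0,0.02,0,0,0],[0,0,0.02,0,0,0],[0,0,0.02,0,0,0],[0,0,0.02,0,0,0],[0,0,0.012,0,0,0],[0,0,0.008,0,0,0],[0,0,0.004,0,0,0],[0,0,0,0,0,0]]]'
python3 - <<'E'
from h import *
cv2.imwrite("pics/t1.png",cv2.resize(snapshot("top")["frame"][110:310,190:430,::-1],None,fx=2.9,fy=2.9,interpolation=cv2.INTER_CUBIC))
E
```

```text
clock: 4.08
tool_pos: [0.4289, 0.0014, 0.0362]
eef_rot: [-0.121, 0.993, -0.001, -0.003]
contact_force: [-0.6, 0.1, 1.1]
opening: 0.004
finger_force: 0.0
```

View pics/t1.png

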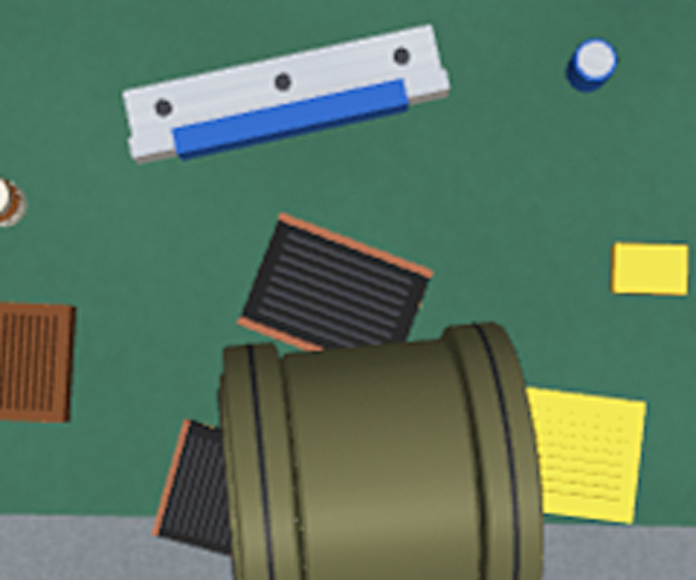

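The arm covers the rear; the front copper edge, from (285,215) to (430,275) in the crop, stays visible and lets me track the angle.

```bash
python3 -m jog '[[[0,0,0.012,0,0,0],[0,0,0.006,0,0,0],[0,0,0.003,0,0,0],[0,0,0,0,0,0],[-0.004,0,0,0,0,0],[-0.004,0,0,0,0,0],[-0.004,0,0,0,0,0],[0,0,0,0,0,0]]]'
cat >> h.py <<'E'
def front():
    s=snapshot("top"); h,S,v=masks(s); m=(h<18)&(S>70)&(v>90)
    m[:,:262]=0; m[:,355:]=0; m[:150]=0; m[245:]=0
    cs,_=cv2.findContours(m.astype(np.uint8),cv2.RETR_EXTERNAL,cv2.CHAIN_APPROX_NONE)
    cs=[c[:,0] for c in cs if cv2.contourArea(c)>40]
    for c in cs:
        P=cast(s,c,.038); vx,vy,x0,y0=cv2.fitLine((P*1000).astype(np.float32),cv2.DIST_HUBER,0,.01,.01).ravel()
        t=(P*1000-[x0,y0])@[vx,vy]; yaw=np.degrees(np.arctan2(vy,vx))%180-90
        a,b=[np.round([x0+k*vx,y0+k*vy]) for k in (t.min(),t.max())]
        print("copper yaw(block x) %.1f"%yaw,"ends",a,b,"len %.0f"%np.ptp(t))
        U=np.array([.971,.2395]);W=np.array([-.2395,.971]);mid=(a+b)/2-[664.5,62]
        print("  mid of strip in fence frame u,w:",np.round([mid@U,mid@W],1))
    g=get_state(); print(np.round(g["tool_pos"],4),np.round(g["contact_force"],1),round(g["clock"],2))
E
python3 -c "from h import *; front()"
```

```text
clock: 5.12
tool_pos: [0.4407, 0.0033, 0.0153]
eef_rot: [-0.121, 0.993, -0.002, -0.002]
contact_force: [-0.2, 0.3, -0.7]
opening: 0.008
finger_force: 0.0
copper yaw(block x) -19.8 ends [550. -51.] [593.  71.] len 129
  mid of strip in fence frame u,w: [-102.8  -28.2]
[0.4403 0.0032 0.0153] [-0.6 -0.8  0.1] 5.17
```

```bash
python3 -m jog '[[[-0.003,0,0,0,0,0],[-0.003,0,0,0,0,0],[-0.002,0,0,0,0,0],[-0.002,0,0,0,0,0],[-0.002,0,0,0,0,0],[-0.002,-0.001,0,0,0,0],[-0.002,-0.001,0,0,0,0],[-0.002,-0.001,0,0,0,0],[-0.002,-0.001,0,0,0,0],[-0.002,-0.001,0,0,0,0],[-0.002,-0.001,0,0,0,0]]]'
python3 -c "from h import *; front()"
```

```text
clock: 6.55
tool_pos: [0.4611, 0.0014, 0.0148]
eef_rot: [-0.12, 0.993, -0.003, -0.006]
contact_force: [-7.6, -1.7, 2.9]
opening: 0.01
finger_force: 3.5
copper yaw(block x) -19.3 ends [495.  52.] [511.  99.] len 49
  mid of strip in fence frame u,w: [-153.6   51.8]
copper yaw(block x) -15.8 ends [559. -49.] [594.  76.] len 130
  mid of strip in fence frame u,w: [-97.1 -26. ]
[0.4615 0.0012 0.0148] [-6.8  0.5  3.3] 6.6
```

```bash
python3 -m jog '[[[-0.002,-0.001,0,0,0,0],[-0.002,-0.001,0,0,0,0],[-0.002,-0.001,0,0,0,0],[-0.002,-0.001,0,0,0,0],[-0.002,-0.001,0,0,0,0],[-0.002,-0.001,0,0,0,0],[-0.002,-0.001,0,0,0,0],[-0.002,-0.001,0,0,0,0],[-0.002,-0.001,0,0,0,0],[-0.002,-0.001,0,0,0,0]]]'
python3 -c "from h import *; front()"
```

```text
clock: 7.85
tool_pos: [0.4814, -0.005, 0.0147]
eef_rot: [-0.119, 0.993, -0.004, -0.008]
contact_force: [-9.4, -2.5, 8.2]
opening: 0.004
finger_force: 4.9
copper yaw(block x) -7.4 ends [506.  50.] [512.  97.] len 47
  mid of strip in fence frame u,w: [-148.2   48.4]
copper yaw(block x) -6.9 ends [584. -40.] [600.  87.] len 129
  mid of strip in fence frame u,w: [-79.6 -20. ]
[ 0.4819 -0.0051  0.0147] [-7.6 -3.2  6.5] 7.9
```

```bash
python3 -m jog '[[[-0.0025,-0.0007,0,0,0,0],[-0.0025,-0.0007,0,0,0,0],[-0.0025,-0.0007,0,0,0,0],[-0.0025,-0.0007,0,0,0,0],[-0.0025,-0.0007,0,0,0,0],[-0.0025,-0.0007,0,0,0,0],[-0.0025,-0.0007,0,0,0,0],[-0.0025,-0.0007,0,0,0,0],[-0.0025,-0.0007,0,0,0,0],[-0.0025,-0.0007,0,0,0,0]]]'
python3 -c "from h import *; front()"
```

```text
clock: 9.15
tool_pos: [0.5078, -0.007, 0.0144]
eef_rot: [-0.119, 0.993, -0.005, -0.008]
contact_force: [-8.6, -4.2, 6.6]
opening: 0.006
finger_force: 4.6
copper yaw(block x) 4.5 ends [604. 104.] [614. -26.] len 130
  mid of strip in fence frame u,w: [-59.4  -9. ]
[ 0.5084 -0.0069  0.0144] [-6.9 -4.1  6.3] 9.2
```

```bash
python3 -m jog '[[[-0.0025,-0.0003,0,0,0,0],[-0.0025,-0.0003,0,0,0,0],[-0.0025,-0.0003,0,0,0,0],[-0.0025,-0.0003,0,0,0,0],[-0.0025,-0.0003,0,0,0,0],[-0.0025,-0.0003,0,0,0,0],[-0.002,-0.0003,0,0,0,0],[0,0,0,0,0,0]]]'
python3 -c "from h import *; front()"
```

```text
clock: 10.2
tool_pos: [0.5257, -0.0054, 0.0143]
eef_rot: [-0.119, 0.993, -0.005, -0.007]
contact_force: [-6.9, -5.6, 5.0]
opening: 0.004
finger_force: 3.7
copper yaw(block x) 12.5 ends [606. 115.] [626.  23.] len 94
  mid of strip in fence frame u,w: [-45.4  18.4]
[ 0.5257 -0.0055  0.0142] [-6.2 -6.4  5.5] 10.25
```

```bash
python3 -m jog '[[[0.002,0,0,0,0,0],[0.005,0,0,0,0,0],[0.008,0,0,0,0,0],[0.008,0,0,0,0,0],[0,0.008,0,0,0,0],[0,0.008,0,0,0,0],[0,0.008,0,0,0,0],[0,0.008,0,0,0,0],[0,0,0,0,0,0]]]'
python3 -m jog '[[[0,0,0,0,0,0],[0,0,0,0,0,0],[0,0,0,0,0,0],[0,0,0,0,0,0]]]' 0.07
python3 -c "
from h import *; front()
cv2.imwrite('pics/t2.png',cv2.resize(snapshot('top')['frame'][110:310,190:430,::-1],None,fx=2.9,fy=2.9))
cv2.imwrite('pics/s2.png',cv2.resize(snapshot('side')['frame'][110:310,200:440,::-1],None,fx=2.9,fy=2.9))"
```

```text
clock: 11.38
tool_pos: [0.4994, 0.026, 0.0147]
eef_rot: [-0.121, 0.993, -0.001, -0.003]
contact_force: [-0.2, 0.4, -0.7]
opening: 0.007
finger_force: 0.0
clock: 11.88
tool_pos: [0.4994, 0.0245, 0.0147]
eef_rot: [-0.12, 0.993, -0.002, -0.003]
contact_force: [0.8, 0.2, 0.7]
opening: 0.433
finger_force: 0.0
copper yaw(block x) 11.8 ends [606. 115.] [633. -12.] len 130
  mid of strip in fence frame u,w: [-46.2   0.6]
[0.4994 0.0246 0.0147] [ 0.7 -0.1  0.5] 11.93
```

View pics/t2.png

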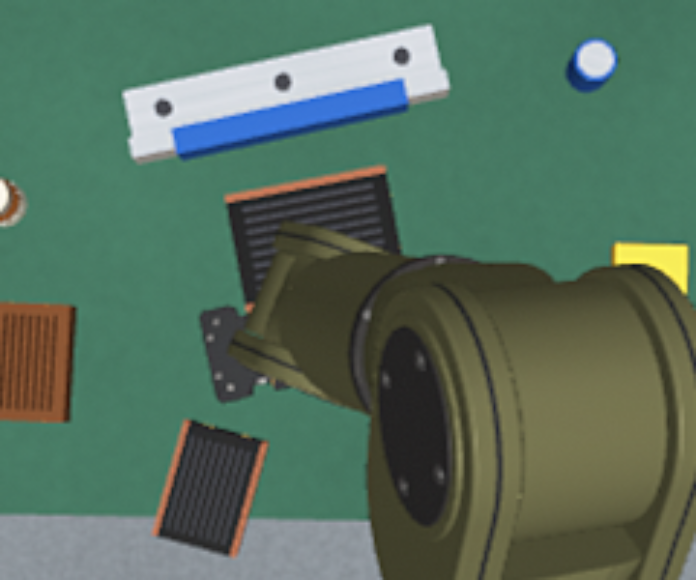

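View pics/s2.png

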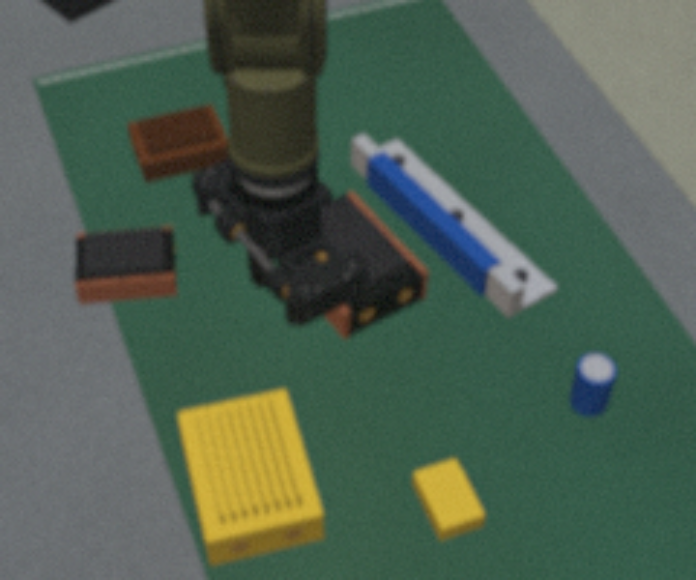

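The top crop shows the block almost square to the pad and centred, with its front strip running from (226,200) to (386,170). The side view shows the fingers clear behind it. Next is a two-finger push, which finishes the squaring before any contact with the pad.

```bash
python3 -m jog '[[[0,-0.002,0,0,0,0],[0,0,0,0,0,0],[0,0,0,0,0,0],[-0.004,0,0,0,0,0],[-0.004,0,0,0,0,0],[-0.003,0,0,0,0,0],[-0.002,0,0,0,0,0],[-0.002,0,0,0,0,0],[-0.002,0,0,0,0,0],[-0.002,0,0,0,0,0],[-0.002,0,0,0,0,0],[-0.002,0,0,0,0,0]]]'
python3 -m jog '[[[-0.002,0,0,0,0,0],[-0.002,0,0,0,0,0],[-0.002,0,0,0,0,0],[-0.002,0,0,0,0,0],[-0.002,0,0,0,0,0]]]'
python3 -c "from h import *; front()"
```

```text
clock: 13.52
tool_pos: [0.5188, 0.0268, 0.0144]
eef_rot: [-0.12, 0.993, -0.003, -0.006]
contact_force: [-7.8, -1.2, 7.2]
opening: 0.793
finger_force: 4.1
clock: 14.15
tool_pos: [0.5261, 0.0279, 0.0142]
eef_rot: [-0.12, 0.993, -0.004, -0.008]
contact_force: [-12.0, -3.5, 11.2]
opening: 0.798
finger_force: 6.3
copper yaw(block x) 12.9 ends [629.  47.] [642.  -9.] len 57
  mid of strip in fence frame u,w: [-38.5 -34.8]
[0.5265 0.028  0.0142] [-10.   -3.1   9.4] 14.2
```

```bash
python3 -m jog '[[[-0.0025,0,0,0,0,0],[-0.0025,0,0,0,0,0],[-0.0025,0,0,0,0,0],[-0.0025,0,0,0,0,0],[-0.0025,0,0,0,0,0],[-0.0025,0,0,0,0,0],[-0.0025,0,0,0,0,0],[-0.0025,0,0,0,0,0]]]'
python3 - <<'E'
from h import *
front()
s=snapshot('top'); cv2.imwrite('pics/t3.png',cv2.resize(s['frame'][110:260,210:390,::-1],None,fx=4,fy=4))
h,S,v=masks(s); m=(h<18)&(S>70)&(v>90)
for c in cv2.findContours(m[150:215,240:355].astype(np.uint8),0,1)[0]:
    if cv2.contourArea(c)>20: print(np.array2string((c[:,0]+[240,150]).min(0)),(c[:,0]+[240,150]).max(0))
E
```

```text
clock: 15.2
tool_pos: [0.5453, 0.0329, 0.014]
eef_rot: [-0.121, 0.993, -0.004, -0.009]
contact_force: [-12.4, -4.2, 11.3]
opening: 0.794
finger_force: 6.3
[0.5462 0.0332 0.014 ] [-10.5  -1.8   8.3] 15.25
[264 163] [283 168]
[302 155] [319 159]
```

View pics/t3.png

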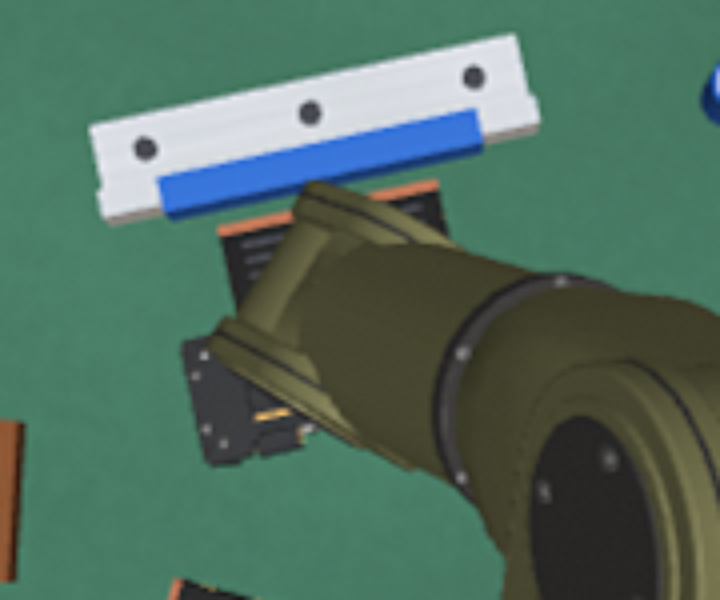

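The crop shows the strip ends at (219,226) and (438,181), with the pad edge running from (167,218) to (481,150). They are parallel within about 1°, the block is inside the pad's width, and the gap is about 18 mm. I'll press on slowly.

```bash
python3 -m jog '[[[-0.002,0,0,0,0,0],[-0.002,0,0,0,0,0],[-0.002,0,0,0,0,0],[-0.002,0,0,0,0,0],[-0.0015,0,0,0,0,0],[-0.0015,0,0,0,0,0],[-0.0015,0,0,0,0,0],[-0.001,0,0,0,0,0]]]'
python3 -m jog '[[[-0.001,0,0,0,0,0],[-0.001,0,0,0,0,0],[-0.001,0,0,0,0,0]]]'
python3 -m jog '[[[-0.001,0,0,0,0,0],[-0.001,0,0,0,0,0]]]'
```

```text
clock: 16.3
tool_pos: [0.5587, 0.0363, 0.014]
eef_rot: [-0.121, 0.993, -0.004, -0.008]
contact_force: [-11.9, -3.3, 11.9]
opening: 0.796
finger_force: 6.5
clock: 16.68
tool_pos: [0.5606, 0.0368, 0.0139]
eef_rot: [-0.121, 0.993, -0.004, -0.009]
contact_force: [-15.8, -3.7, 15.4]
opening: 0.793
finger_force: 8.1
clock: 16.92
tool_pos: [0.5605, 0.0368, 0.0138]
eef_rot: [-0.121, 0.993, -0.005, -0.011]
contact_force: [-19.5, -4.0, 17.1]
opening: 0.795
finger_force: 10.0
```

Position has stalled while the force rises, so it is on the pad. One more light press to seat it, then back off gently and retract.

```bash
python3 -m jog '[[[-0.001,0,0,0,0,0],[-0.001,0,0,0,0,0],[-0.001,0,0,0,0,0],[0,0,0,0,0,0]]]'
python3 -m jog '[[[0.002,0,0,0,0,0],[0.002,0,0,0,0,0],[0.002,0,0,0,0,0],[0.002,0,0,0,0,0],[0.005,0,0,0,0,0],[0.01,0,0,0,0,0],[0.015,0,0,0,0,0],[0,0,-0.02,0,0,0],[0,0,-0.03,0,0,0],[0,0,-0.03,0,0,0],[0,0,-0.03,0,0,0],[0,0,0,0,0,0]]]'
```

```text
clock: 17.42
tool_pos: [0.5605, 0.0367, 0.0137]
eef_rot: [-0.121, 0.993, -0.006, -0.014]
contact_force: [-23.9, -4.3, 22.0]
opening: 0.793
finger_force: 12.5
clock: 18.92
tool_pos: [0.5374, 0.0325, 0.1264]
eef_rot: [-0.12, 0.993, -0.002, -0.001]
contact_force: [-0.2, -0.1, -0.8]
opening: 0.796
finger_force: 0.0
```

```bash
python3 -m jog '[[[0,0,-0.04,0,0,0],[0,0,-0.04,0,0,0],[0.01,0.04,-0.02,0,0,0],[0.02,0.04,0,0,0,0],[0.02,0.04,0,0,0,0],[0.02,0.04,0,0,0,0],[0.02,0.04,0,0,0,0],[0.01,0.04,0,0,0,0],[0,0.04,0,0,0,0],[0,0.04,0,0,0,0],[0,0,0,0,0,0],[0,0,0,0,0,0]]]'
python3 - <<'E'
from h import *
front()
s=snapshot('top'); cv2.imwrite('pics/t4.png',cv2.resize(s['frame'][100:260,170:440,::-1],None,fx=2.9,fy=2.9))
E
```

```text
clock: 20.42
tool_pos: [0.3629, 0.3179, 0.2233]
eef_rot: [-0.12, 0.993, -0.003, -0.004]
contact_force: [0.7, -0.9, 0.3]
opening: 0.796
finger_force: 0.0
copper yaw(block x) 13.0 ends [560. 105.] [589. -21.] len 130
  mid of strip in fence frame u,w: [-92.2   2.1]
copper yaw(block x) 13.4 ends [645. 126.] [675.   1.] len 128
  mid of strip in fence frame u,w: [-4.   2.5]
[0.3632 0.3175 0.2234] [ 0.1  0.4 -0.2] 20.48
```

View pics/t4.png

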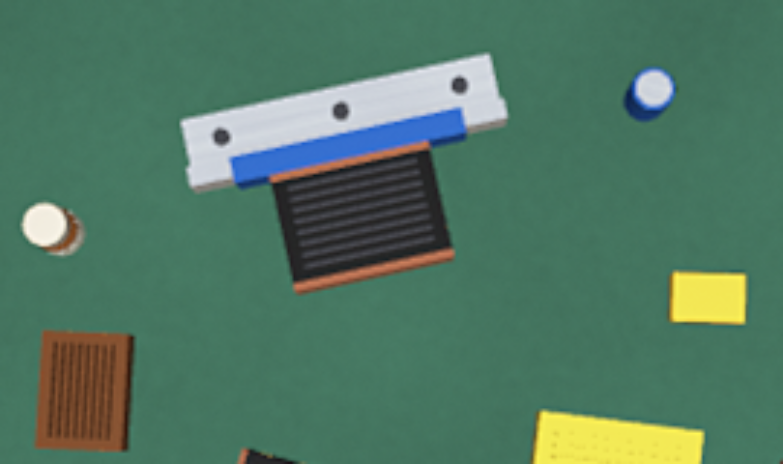

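```bash
python3 - <<'E'
from h import *
s=snapshot('top'); f=cv2.resize(s['frame'],None,fx=4,fy=4,interpolation=cv2.INTER_CUBIC)
hsv=cv2.cvtColor(f,cv2.COLOR_RGB2HSV).astype(int); h,S,v=hsv[...,0],hsv[...,1],hsv[...,2]
blue=(h>100)&(h<125)&(S>110); cu=(h<18)&(S>70)&(v>90)
def ang(pts,z):
    P=cast(s,(np.array(pts,float)+.5)/4-.5,z)*1000
    for _ in range(3):
        k=np.polyfit(P[:,1],P[:,0],1); e=np.polyval(k,P[:,1])-P[:,0]; P=P[abs(e)<2]
    return round(np.degrees(np.arctan(-k[0])),2),round(np.polyval(k,60),1),len(P)
cols=range(4*268,4*314); top=[];fr=[];cb=[];rr=[];gap=[]
for c in cols:
    b=np.where(blue[500:720,c])[0]+500; q=np.where(cu[500:720,c])[0]+500
    top.append((c,b.min())); fr.append((c,b.max())); q1=q[(q>b.max())&(q<b.max()+20)]
    if len(q1): cb.append((c,q1.min())); gap.append(q1.min()-b.max())
    q2=np.where(cu[720:860,c])[0]+720
    if len(q2): rr.append((c,q2.min()))
for n,p in (("pad back edge",top),("pad lower seen",fr),("cu front",cb),("rear cu",rr)): print(n,ang(p,.038))
n=len(gap)//3; print("gap px/4 by thirds",[np.mean(gap[i*n:(i+1)*n]) for i in range(3)])
E
```

```text
pad back edge (np.float64(13.92), np.float64(685.5), 184)
pad lower seen (np.float64(13.88), np.float64(665.6), 72)
cu front (np.float64(13.84), np.float64(663.4), 140)
rear cu (np.float64(13.95), np.float64(573.6), 171)
gap px/4 by thirds [np.float64(3.891304347826087), np.float64(3.891304347826087), np.float64(4.0)]
```

The copper front edge (13.84°) is parallel to the pad (13.9°) and the contact is even along its length. The block is centred within about 3 mm, and the bystanders haven't moved.

```bash
python3 -c "from plant import *; print(finish_job())"
```

```text
the job is handed in; nothing more can be done
None
```

The heat sink was squared to the pad first, then pushed up flush against it, about 2 mm off the pad's centre and well within its width; nothing else was moved, the arm finished clear, and the job is handed in at about 20 s of the 67 s allowed.

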